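Set the cheese slicer's thickness dial and lock it

ROBOT

A 6-joint arm with a two-finger parallel gripper is mounted at the origin on the work surface. World frame = base frame: x ahead of the robot, y to its left, z up, the work surface at z = 0. Lengths are in m, angles in rad, forces in N, time in s.
With the tool pointing down it reaches from about 0.275 to 0.725 m from the base axis. Payload 5.6 kg.
Tool frame: the origin (TCP) lies at the very end of the fingers, on their centre line; the grasp point (between the pads) lies 19 mm behind it; z points along the fingers, y is the line along which they close (so a half turn about z gives the same grasp; the last joint's range is limited). The gripper opens to 85 mm and grips with 20 to 120 N. Pads are 22 mm wide; open, the fingers measure 114 mm over their backs; the gripper's body (76 mm by 85 mm) begins 54 mm behind the grasp point. The pads swing forward as they close: fully open they stand 13 mm farther back than shut.
Start: joints at [1.493, 0.255, 0.108, 0, -1.424, -0.285], TCP at [0.195, 0.514, 0.231] pointing down, gripper open.
Joint ranges: [-2.95, 2.95], [-1.21, 1.97], [-1.09, 1.5], [-2.87, 1.71], [-2.94, -0.07], [-3.05, 3.05]. Speed limits (rad/s): [2.57, 2.57, 3.14, 3.14, 3.14, 3.14].

INTERFACE

Orientations are given as a unit quaternion [x, y, z, w].
In Python, from cell import arm gives the robot as it stands.
- The arm moves only by the shell command python3 shift.py 'ROWS' [FORCE]. ROWS is rows parted by semicolons, their numbers by spaces, 1 to 20 of them, each of 5 numbers: dx, dy, dz in m, then a turn about the tool's z in rad, then the opening from 0.0 (shut) to 1.0 (fully open); each row shifts and turns the commanded pose from where the row before left it, along the tool's axes as they then stand; what a row does not reach is not made up. A row lasts 1/12 s, in which the tool goes at most 0.0417 m and 0.125 rad, less where a joint would pass 70% of its speed; a pose out of reach is approached as far as the arm can. The fingers move at their own pace and stop on an object; FORCE is the grip in N (left out, the last holds). Time passes only in rows, so rows that do not move let the fingers close. It prints the time, the measured TCP pose, the force, the opening and the grip force at its end.
- arm.state(): the state, without advancing time (a new reading comes with each control period).
- arm.get_image(name): name is "scene" or "side" or "wrist"; returns the picture (420x560x3 uint8, blue, green, red); there is no depth.
- arm.camera_params(name): a dict with "intrinsics" (3x3 intrinsics, pixels), "R" (3x3) and "t" (3): a world point X has camera coordinates R X + t; the wrist camera has in their place "mount" (4x4, takes a point from camera to tool coordinates, whose origin is the TCP and whose axes are the flange's). Camera axes: x right, y down, z forward; pixel columns grow to the right and rows downward; lengths in m; the calibration is good to about 2 mm. A picture is of the moment at which its call begins: read the wrist's pose just before it. camera_params takes no time and is no camera call.
- arm.hand_in(): hands the job in; it is judged then, once.
The state is a dict: "time_s": time; "joints": joint angles; "qd": joint speeds; "joint_efforts": joint torques, N m; "ee_pos": TCP position; "tool_rot": TCP orientation; "force": force on the tool from outside, world axes, zero at the start; "moment": the same for the moment, N m; "grip_width": opening from 0.0 (shut) to 1.0 (fully open); "gripper_force": force on a finger pad.
Only numpy, scipy, OpenCV 4.12 (cv2) and the standard library are available. Lean on these libraries where they do the work, as an engineer would, in place of code of your own. Each camera call takes 0.05 s, during which the arm holds its last target. There are 200 camera calls.

TASK

The cheese slicer's thickness dial is held by its lock lever. Flick the lever fully up to release the dial, turn the dial clockwise to setting 8 (eight clicks past the broad zero mark), then push the lever fully down again so that the dial is locked there. Do not shift or knock over the jars and the bottle standing around the slicer.

Things in the scene. Friction and masses are not known exactly. Their poses are not given: they have to be found in the camera images.
- slicer: White cheese slicer, fixed to the counter. Origin on the counter (z=0) below the dial's axis; front faces its own -x, lock lever on its -y side. In its own axes: dial plinth x -55..55, y -84..90 mm, deck 62 mm high (44 mm where y < -46 mm; lever cheeks there 108 mm high). The machine proper lies beyond y = 90 mm: base 50 mm high, x -80..180, y 85..385 mm.
- blade (a point): Centre of the slicer's upright round blade, radius 100 mm, at the slicer's own (60, 143) mm, 150 mm high; with its guard it reaches 260 mm above the counter. Beside it stand a gauge plate (own x -100..0, y 147..159 mm, 177 mm high), a motor housing (x 80..170, y 92..142 mm, 99 mm high) and, beyond, the carriage with a block of cheese. Not to be touched in this job.
- dial (a joint): Dial angle in rad about its upright axis, growing clockwise seen from above; 0 = pointer at the broad zero mark, towards the slicer's own -x. A spring detent clicks every 20 degrees (0.349 rad): setting n reads 0.349 n, setting 8 is 2.793. Range 0 to 12. 0.1 N m to leave a click; let go, it drops into the nearest click. Lever down: a claw holds it (to 2 N m). It starts at any of settings 0 to 4.
- dial_grip (a point): On the dial's axis, 112 mm above the counter. The dial: a black disc 68 mm in diameter, top 82 mm above the counter, carrying an upright grip bar 54 mm long, 14 mm wide, from 82 to 122 mm above the counter. The point turns with the dial: its x axis lies along the bar, pointer end at -x; pinch the bar across its y.
- dial_pointer (a point): Pointer end of the dial: white line on the bar's top and on the disc's rim, 33.5 mm from the axis, 82 mm above the counter; turns with the dial. Around it the deck has one dark mark per click, 37 to 51 mm from the axis: a broad one at 0, longer ones at 4, 8 and 12.
- lock (a joint): Angle of the lock lever in rad about a level hinge parallel to the slicer's own x: 0 = fully down (locked), 1.25 = fully up (released), stops at both ends. Friction of about 0.15 N m (1.6 N at the grip) holds it where it is left. It starts down or nearly down.
- lock_grip (a point): Middle of the lever's black round grip (18 mm thick, 60 mm long overall), 93 mm from the hinge; moves with the lever. Lever down: 158 mm from the dial's axis to the slicer's own -y, 88 mm above the counter, handle sloping down 7 degrees outwards. Fully up: handle steep, leaning 26 degrees outwards. It can be pinched from above across the slicer's own x and led round the hinge.
- lock_hinge (a point): Middle of the lever's hinge axis, fixed on the slicer at its own x = 0, y = -66 mm, 100 mm above the counter, between two upright steel cheeks (28 mm over both). The point's axes are the slicer's.
- jam_jar: Bystander: dark red jam jar with black lid, 68 mm in diameter, 85 mm tall, standing loose on the counter. Origin: centre of its underside, z up.
- honey_jar: Bystander: amber honey jar with brass lid, 62 mm in diameter, 105 mm tall, standing loose on the counter. Origin: centre of its underside, z up.
- relish_jar: Bystander: low wide dark red jar with black lid, 72 mm in diameter, 70 mm tall, standing loose on the counter. Origin: centre of its underside, z up.
- bottle: Bystander: tall amber bottle with brass cap, 68 mm in diameter, 220 mm tall, standing loose on the counter. Origin: centre of its underside, z up.

How it is judged:
By the outcome, as a careful person would: the job done as asked, in the order asked, and still so for the second after the job is handed in, with the robot touching nothing.
It also fails if it takes over 64 s, if anything falls off the work surface, if the arm or the gripper's body presses on something with over 40 N, if the wrist force passes 120 N, or if a joint passes its speed limit or range.

## Working session

There is one attempt and no reset: what is moved stays moved. The work goes in short steps, Python scripts to look and compute and a shell command to move; the robot and the scene stay as the last step left them, time stands still between calls to the robot, and variables do not carry over. Pictures are saved under pics/ and viewed, at most 10 in all, crops included, and the job is handed in when it is done.

```bash
ls; mkdir -p pics
python3 - <<'E'
from cell import arm
import cv2, numpy as np
s=arm.state(); print(s)
for n in ("scene","side","wrist"):
    cv2.imwrite(f"pics/{n}0.png",arm.get_image(n))
    p=arm.camera_params(n); print(n,{k:np.round(v,4).tolist() for k,v in p.items()})
E
```

```text
cell.py
pics
shift.py
{'time_s': 0.0, 'joints': array([ 1.49260387e+00,  2.55763551e-01,  1.06994124e-01, -4.45534302e-04,
       -1.42389920e+00, -2.84570605e-01]), 'qd': array([ 0.00103812,  0.00102919, -0.00112565,  0.00081111,  0.00035348,
       -0.00183222]), 'joint_efforts': array([ 7.67865440e-04, -3.86625195e+01,  2.37939334e+01,  5.36497369e+00,
       -6.21784638e-03,  1.48380487e-06]), 'ee_pos': array([0.19496687, 0.51375393, 0.2303874 ]), 'tool_rot': array([ 9.83589045e-01, -1.80420801e-01, -1.22736368e-04,  9.53864639e-04]), 'force': array([-0.18191749,  0.62458116,  0.12837507]), 'moment': array([-0.05103335, -0.02819149,  0.02197744]), 'gripper_force': 0.0, 'grip_width': 1.0008448215595585}
scene {'intrinsics': [[381.0361, 0.0, 285.3791], [0.0, 381.0361, 205.9379], [0.0, 0.0, 1.0]], 'R': [[-0.8152, 0.5788, 0.02], [0.4082, 0.5988, -0.689], [-0.4108, -0.5535, -0.7245]], 't': [0.4606, -0.1465, 1.1986]}
side {'intrinsics': [[496.4173, 0.0, 280.4213], [0.0, 496.4173, 212.8469], [0.0, 0.0, 1.0]], 'R': [[-0.813, -0.5822, 0.008], [-0.4502, 0.6198, -0.6428], [0.3693, -0.5262, -0.766]], 't': [0.4829, 0.3338, 0.8757]}
wrist {'intrinsics': [[318.6437, 0.0, 277.6894], [0.0, 318.6437, 201.2549], [0.0, 0.0, 1.0]], 'mount': [[-0.0001, -0.9624, -0.2716, 0.0687], [1.0, 0.0, -0.0005, 0.0007], [0.0005, -0.2716, 0.9624, -0.1418], [0.0, 0.0, 0.0, 1.0]]}
```

View pics/scene0.png

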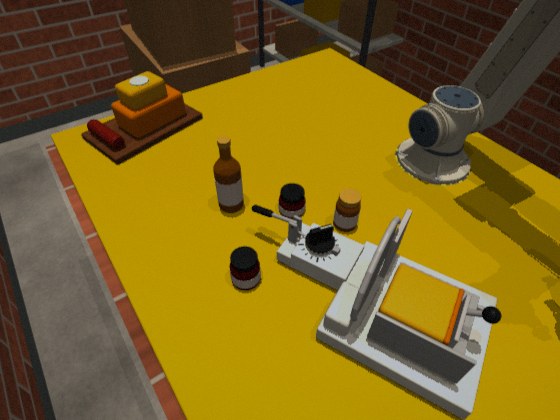

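View pics/side0.png

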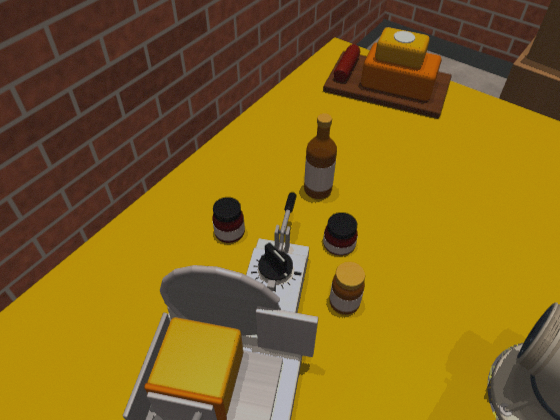

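View pics/wrist0.png

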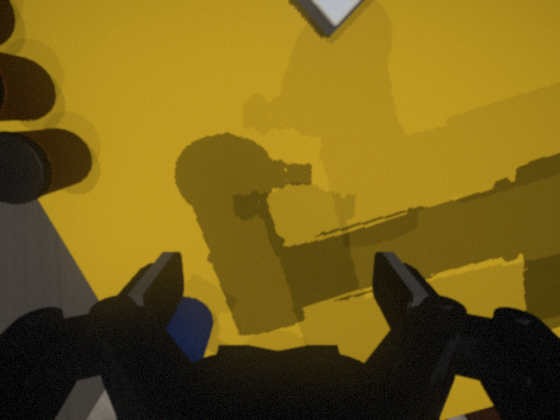

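The scene view shows the dial at about (320,240), the lever grip at (260,210), the bottle at (230,185) and jars at (292,200), (347,208) and (245,268). The side view shows the dial at (275,265) and the grip at (291,202). Next I'll enlarge the slicer area in both.

Run:
```python
import cv2, numpy as np
a=cv2.imread("pics/scene0.png")[190:290,240:370]; b=cv2.imread("pics/side0.png")[180:310,230:330]
a=cv2.resize(a,None,fx=3.6,fy=3.6,interpolation=cv2.INTER_CUBIC); b=cv2.resize(b,None,fx=3.2,fy=3.2,interpolation=cv2.INTER_CUBIC)
o=np.zeros((420,800,3),np.uint8); o[:a.shape[0],:468]=a; o[:b.shape[0],475:475+b.shape[1]]=b
cv2.imwrite("pics/crop0.png",o)
```

```text
(no output)
```

View pics/crop0.png

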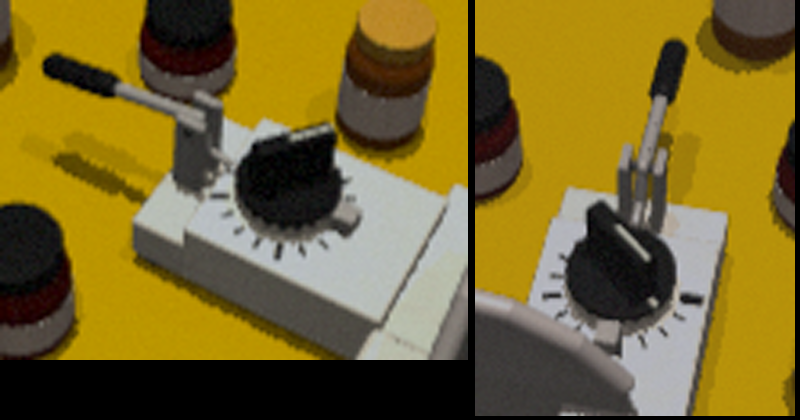

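The crop shows the disc centre near side px (276,265), the zero mark at (298,273), and the pointer at (286,274), a couple of clicks past zero. The grip middle is at scene (262,211) and side (290,202). I'll fit the slicer pose from these points.

```bash
cat > h.py <<'E'
import cv2, numpy as np
from cell import arm
def proj(n,X):
    p=arm.camera_params(n); c=np.asarray(X)@p["R"].T+p["t"]; q=c@p["intrinsics"].T; return q[...,:2]/q[...,2:]
def ray(n,uv,z):
    p=arm.camera_params(n); d=p["R"].T@np.linalg.inv(p["intrinsics"])@[*uv,1]; o=-p["R"].T@p["t"]; return o+d*(z-o[2])/d[2]
def tri(a,b):
    P=[(lambda p:p["intrinsics"]@np.c_[p["R"],p["t"]])(arm.camera_params(n)) for n in("scene","side")]
    x=cv2.triangulatePoints(P[0],P[1],np.float64(a),np.float64(b))[:,0]; return x[:3]/x[3]
def S(x,y,z,pose): # slicer own mm -> world
    c,s=np.cos(pose[2]),np.sin(pose[2]); return np.array([pose[0]+(c*x-s*y)/1e3,pose[1]+(s*x+c*y)/1e3,z/1e3])
E
python3 - <<'E'
from h import *
from scipy.optimize import least_squares
sc=lambda u,v:(240+(u+.5)/3.6-.5,190+(v+.5)/3.6-.5); sd=lambda u,v:(230+(u-475+.5)/3.2-.5,180+(v+.5)/3.2-.5)
F=[("scene",sc(185,237),(55,-46,62)),("scene",sc(133,222),(55,-84,44)),("scene",sc(265,120),(-55,-46,62)),
("side",sd(727,212),(-55,-84,44)),("side",sd(567,189),(55,-84,44)),("side",sd(692,298),(-44,0,62))]
g=tri(sc(80,76),sd(666,71)); print("grip",g)
f=lambda p:np.concatenate([proj(n,S(*X,p))-uv for n,uv,X in F]+[(g[:2]-S(0,-158,88,p)[:2])*400])
z=ray("side",sd(692,298),.062)
best=min((least_squares(f,[z[0],z[1],a]) for a in np.arange(-3,3,1)),key=lambda r:r.cost)
p=best.x; print("pose",p,np.degrees(p[2])); print(np.round(best.fun.reshape(-1,2),1))
pt=ray("side",sd(653,301),.082); d=pt[:2]-p[:2]; c,s=np.cos(p[2]),np.sin(p[2])
o=np.array([c*d[0]+s*d[1],-s*d[0]+c*d[1]]); print("pointer own",o, "setting",np.degrees(np.arctan2(o[1],-o[0]))/20)
print("bottle",ray("side",(320,190),.02),"hinge",S(0,-66,100,p),"gripdown",S(0,-158,88,p))
# bystanders: lid/top centres, rough
for n,a,b,z in (("jam?",(292,193),(341,224),.07),("honey?",(349,199),(349,271),.105),("third",(245,257),(227,208),.085),("bottle",(224,141),(324,119),.22)):
    t=tri(a,b); print(n,np.round(t,3))
E
```

```text
grip [ 0.60396287 -0.04530279  0.08904975]
pose [0.53779873 0.09848749 0.4369404 ] 25.0348409710197
[[ 0.2 -2.3]
 [ 0.1 -0.2]
 [-0.1 -1.4]
 [-0.1  0.2]
 [-1.7 -0.6]
 [-0.6  1.1]
 [-0.3 -0.3]]
pointer own [-0.02374546  0.01668622] setting 1.7548091052357289
bottle [ 0.60023004 -0.16880111  0.02      ] hinge [0.5657279  0.03868815 0.1       ] gripdown [ 0.60465948 -0.04466851  0.088     ]
jam? [ 0.492 -0.076  0.063]
honey? [0.409 0.042 0.099]
third [0.705 0.042 0.081]
bottle [ 0.616 -0.184  0.214]
```

The fit gives the slicer at about (0.538, 0.098) with yaw 25°, the dial near setting 2 and the grip at (0.604, -0.045, 0.088). Next I rise clear of the blade, turn so the fingers close along the slicer's x, and travel to above the grip.

```bash
python3 shift.py '0 0 -0.035 0.11 1; 0 0 -0.035 0.11 1; 0 0 -0.035 0.11 1; 0 0 -0.035 0.11 1; 0 0 0 0.11 1; 0 0 0 0.11 0.8; 0 0 0 0.112 0.8' && python3 shift.py '0.0378 -0.0074 0 0 0.8; 0.0378 -0.0074 0 0 0.8; 0.0378 -0.0074 0 0 0.8; 0.0378 -0.0074 0 0 0.8; 0.0378 -0.0074 0 0 0.8; 0.0378 -0.0074 0 0 0.8; 0.0378 -0.0074 0 0 0.8; 0.0378 -0.0074 0 0 0.8; 0.0378 -0.0074 0 0 0.8; 0.0378 -0.0074 0 0 0.8; 0.0378 -0.0074 0 0 0.8; 0.0378 -0.0074 0 0 0.8; 0.0378 -0.0074 0 0 0.8; 0.0378 -0.0074 0 0 0.8; 0.0378 -0.0074 0 0 0.8; 0.0378 -0.0074 0 0 0.8; 0.0378 -0.0074 0 0 0.8; 0.0378 -0.0074 0 0 0.8; 0 0 0 0 0.8; 0 0 0 0 0.8'
python3 - <<'E'
from h import *
s=arm.state(); from scipy.spatial.transform import Rotation as R
print(s["ee_pos"],R.from_quat(s["tool_rot"]).as_matrix().round(3).tolist(),s["joints"].round(2))
cv2.imwrite("pics/wrist1.png",arm.get_image("wrist"))
E
```

```text
time_s: 0.73
ee_pos: [0.195, 0.5144, 0.3715]
tool_rot: [0.842, -0.54, -0.0, -0.0]
force: [0.5, 0.2, -1.1]
grip_width: 0.795
gripper_force: 0.0
time_s: 2.4
ee_pos: [0.604, -0.0479, 0.369]
tool_rot: [0.842, -0.539, -0.001, 0.001]
force: [-0.6, -0.1, -0.1]
grip_width: 0.8
gripper_force: 0.0
[ 0.60403232 -0.04793714  0.36901079] [[0.419, -0.908, -0.004], [-0.908, -0.419, -0.0], [-0.001, 0.003, -1.0]] [ 0.18  0.39  0.65 -0.   -1.83  0.25]
```

View pics/wrist1.png

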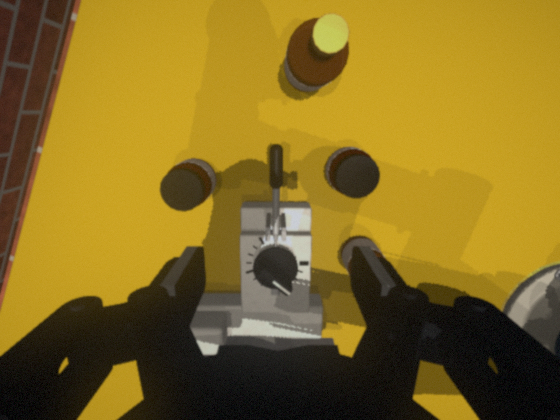

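The wrist view shows the grip at (276,148–185), the dial disc around (275,263), the pointer near (291,293) and the zero mark at (304,264). The lever is parallel to the image's vertical axis. I'll compute the positions from that.

```bash
cat >> h.py <<'E'
from scipy.spatial.transform import Rotation as Ro
def wray(s,uv,z):
    p=arm.camera_params("wrist"); M=p["mount"]; T=Ro.from_quat(s["tool_rot"]).as_matrix()
    d=T@M[:3,:3]@np.linalg.inv(p["intrinsics"])@[*uv,1]; o=T@M[:3,3]+s["ee_pos"]; return o+d*(z-o[2])/d[2]
def own(X,p):
    d=np.asarray(X)[:2]-p[:2]; c,s=np.cos(p[2]),np.sin(p[2]); return np.array([c*d[0]+s*d[1],-s*d[0]+c*d[1]])*1e3
P=np.array([.5378,.0985,.437])
E
python3 - <<'E'
from h import *
s=arm.state(); im=cv2.imread("pics/wrist1.png")
g=im.max(2); m=(g<60).astype(np.uint8)
# grip
sub=np.argwhere(m[138:192,262:290])+[138,262]; print("grip rows",sub[:,0].min(),sub[:,0].max(),"col",np.median(sub[:,1]))
for n,uv,z in(("grip",(np.median(sub[:,1]),165.5),.088),("zero mark",(304,264),.062),("disc c",(275,266),.078),("deckL",(241,230),.062),("deckR",(311,230),.062),("frontL",(243,202),.044),("frontR",(310,202),.044)):
    X=wray(s,uv,z); print(n,X.round(4),own(X,P).round(1))
w=np.argwhere(g[275:305,270:300]>120); 
cv2.imwrite("pics/wc.png",np.hstack([cv2.resize(im[135:305,225:325],None,fx=3.5,fy=3.5,interpolation=cv2.INTER_CUBIC),cv2.resize(im[225:305,235:320],(425,595)) if 0 else cv2.resize(im[230:310,235:320],(425,595)[:1]+(595,),interpolation=cv2.INTER_CUBIC)]))
E
```

```text
grip rows 146 187 col 276.0
grip [ 0.6042 -0.0456  0.088 ] [  -0.8 -158.6]
zero mark [0.4983 0.0801 0.062 ] [-43.6   0. ]
disc c [0.5411 0.0946 0.078 ] [ 1.3 -5. ]
deckL [0.6092 0.0693 0.062 ] [ 52.4 -56.7]
deckR [0.5136 0.025  0.062 ] [-53.  -56.3]
frontL [0.6234 0.0332 0.044 ] [ 50.  -95.4]
frontR [ 0.5306 -0.0098  0.044 ] [-52.4 -95. ]
```

View pics/wc.png

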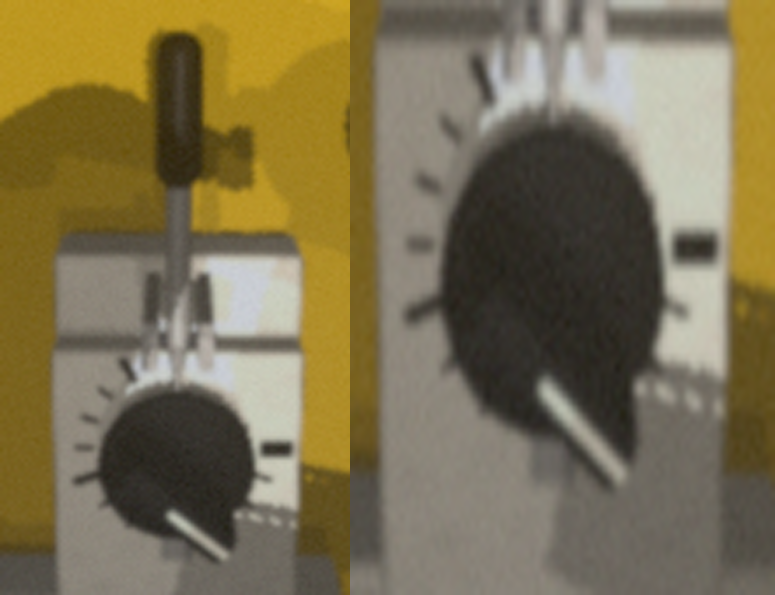

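The white line on the bar points about 40° past the broad mark, so the dial is at setting 2 and the pose is confirmed. Now I descend on the lever grip and close.

```bash
python3 shift.py '-0.0027 -0.0019 0.037 0 0.6; 0 0 0.037 0 0.6; 0 0 0.037 0 0.6; 0 0 0.037 0 0.6; 0 0 0.037 0 0.6; 0 0 0.037 0 0.6; 0 0 0.037 0 0.6; 0 0 0.037 0 0.6; 0 0 0 0 0.6; 0 0 0 0 0.6; 0 0 0 0 0; 0 0 0 0 0; 0 0 0 0 0; 0 0 0 0 0; 0 0 0 0 0; 0 0 0 0 0' 25
```

```text
time_s: 3.78
ee_pos: [0.6038, -0.0434, 0.0774]
tool_rot: [0.843, -0.537, 0.001, -0.0]
force: [-4.7, 0.0, 6.3]
grip_width: 0.193
gripper_force: 26.2
```

Gripped, but slightly high on the grip. I'll reopen, go lower and close again.

```bash
python3 shift.py '0 0 0 0 0.5; 0 0 0 0 0.5; 0 0 0.008 0 0.5; 0 0 0 0 0.5; 0 0 0 0 0; 0 0 0 0 0; 0 0 0 0 0; 0 0 0 0 0; 0 0 0 0 0' 25
```

```text
time_s: 4.53
ee_pos: [0.6036, -0.0432, 0.0671]
tool_rot: [0.843, -0.538, -0.0, 0.0]
force: [-0.9, -1.2, -0.2]
grip_width: 0.201
gripper_force: 24.4
```

Well centred now (z 0.067). Next I lead the lever round its hinge.

```bash
python3 shift.py '0.0008 0 -0.012 0 0; -0.0009 0 -0.0129 0 0; -0.0027 0 -0.0127 0 0; -0.0044 0 -0.0122 0 0; -0.0061 0 -0.0115 0 0; -0.0076 0 -0.0105 0 0; -0.009 0 -0.0093 0 0; -0.0102 0 -0.008 0 0; -0.0115 0 -0.0066 0 0; 0 0 0 0 0; 0 0 0 0 0; -0.008 0 -0.0035 0 0; 0 0 0 0 0; 0 0 0 0 0; 0 0 0 0 0'
python3 - <<'E'
from h import *
s=arm.state(); print(s["ee_pos"],own(s["ee_pos"],P))
cv2.imwrite("pics/side1.png",cv2.resize(arm.get_image("side")[150:310,200:360],(600,600),interpolation=cv2.INTER_CUBIC))
E
```

```text
time_s: 5.78
ee_pos: [0.5797, 0.0092, 0.1661]
tool_rot: [0.843, -0.538, 0.001, 0.001]
force: [5.2, -5.4, -8.6]
grip_width: 0.197
gripper_force: 26.0
[0.57966417 0.00924865 0.16612412] [  0.15675245 -98.5818781 ]
```

View pics/side1.png

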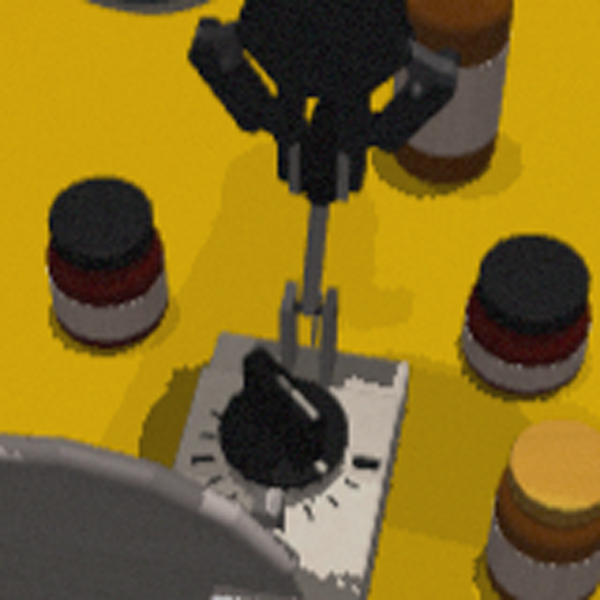

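The lever stands steep, and the reaction of about 10 N along its path is far above the lever's friction, so it is on its upper stop. The dial is still at setting 2 and the jars haven't moved. I release, lift, go over the dial and turn to the bar.

```bash
python3 shift.py '0 0 0 0 0.6; 0 0 0 0 0.6; 0 0 0 0 0.6; 0 0 -0.034 0 0.6; 0 0 -0.034 0 0.6; 0 0 -0.034 0 0.6; 0 0 -0.034 0 0.6; -0.033 0 0 0 0.6; -0.033 0 0 0 0.6; -0.0326 0 0 0 0.6; 0 0 0 -0.11 0.6; 0 0 0 -0.11 0.6; 0 0 0 -0.11 0.6; 0 0 0 -0.11 0.6; 0 0 0 -0.11 0.6; 0 0 0 -0.11 0.6; 0 0 0 -0.11 0.6; 0 0 0 -0.11 0.6; 0 0 0 0 0.6; 0 0 0 0 0.6'
python3 - <<'E'
from h import *
s=arm.state(); T=Ro.from_quat(s["tool_rot"]).as_matrix(); print(s["ee_pos"],T.round(3).tolist(),"shift to axis",T.T@(np.array([P[0],P[1],.090])-s["ee_pos"]),np.degrees(np.arctan2(T[1,0],T[0,0])),s["joints"].round(2))
cv2.imwrite("pics/wrist2.png",arm.get_image("wrist"))
E
```

```text
time_s: 7.5
ee_pos: [0.537, 0.1003, 0.303]
tool_rot: [0.992, -0.129, 0.0, -0.0]
force: [-0.1, 0.2, -0.3]
grip_width: 0.6
gripper_force: 0.0
[0.53699321 0.10033925 0.30302454] [[0.967, -0.255, 0.001], [-0.255, -0.967, 0.0], [0.001, -0.0, -1.0]] shift to axis [0.00109502 0.00165187 0.21302479] -14.777232427103222 [ 0.47  0.24  0.27  0.   -1.6   0.84]
```

View pics/wrist2.png

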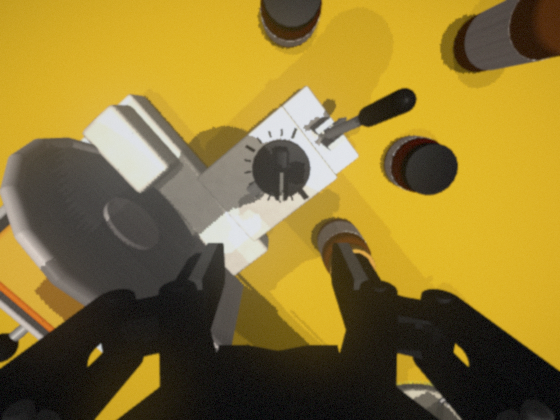

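The lever stays up. The bar lies along the image's vertical at column 281 and the fingers are centred at column 277, so I shift about 3 mm in tool y, descend and pinch.

```bash
python3 shift.py '0.001 0.003 0.0355 0 0.6; 0 0 0.0355 0 0.6; 0 0 0.0355 0 0.6; 0 0 0.0355 0 0.6; 0 0 0.0355 0 0.6; 0 0 0.0355 0 0.6; 0 0 0 0 0.6; 0 0 0 0 0.6; 0 0 0 0 0; 0 0 0 0 0; 0 0 0 0 0; 0 0 0 0 0; 0 0 0 0 0; 0 0 0 0 0' 30; python3 -c "
from cell import arm; s=arm.state(); print(s['moment'],s['force'])"
```

```text
time_s: 8.72
ee_pos: [0.5386, 0.0966, 0.0922]
tool_rot: [0.992, -0.127, 0.002, -0.0]
force: [-2.0, -3.8, 6.9]
grip_width: 0.158
gripper_force: 32.2
[-1.2126493   0.37340968 -0.11468166] [-1.99723311 -3.78804838  6.88142069]
```

```bash
python3 shift.py '0 0 0 0.105 0; 0 0 0 0.105 0; 0 0 0 0.105 0; 0 0 0 0.105 0; 0 0 0 0.105 0; 0 0 0 0.105 0; 0 0 0 0.105 0; 0 0 0 0.105 0; 0 0 0 0.105 0; 0 0 0 0.105 0; 0 0 0 0.105 0; 0 0 0 0.105 0; 0 0 0 0.105 0; 0 0 0 0.105 0; 0 0 0 0.105 0; 0 0 0 0.105 0; 0 0 0 0.105 0; 0 0 0 0.105 0; 0 0 0 0.105 0; 0 0 0 0.105 0' && python3 shift.py '0 0 0 0 0; 0 0 0 0 0; 0 0 0 0 0; 0 0 0 0 0'
python3 - <<'E'
from h import *
s=arm.state(); T=Ro.from_quat(s["tool_rot"]).as_matrix(); print(s["ee_pos"],np.degrees(np.arctan2(T[1,0],T[0,0])),s["moment"])
E
```

```text
time_s: 10.38
ee_pos: [0.5423, 0.0977, 0.0923]
tool_rot: [-0.381, 0.924, -0.001, 0.005]
force: [13.6, -3.1, -5.4]
grip_width: 0.155
gripper_force: 32.6
time_s: 10.72
ee_pos: [0.5423, 0.0977, 0.0923]
tool_rot: [-0.383, 0.924, -0.001, 0.005]
force: [13.2, -2.2, -4.0]
grip_width: 0.152
gripper_force: 32.7
[0.54234507 0.09771552 0.09232821] -134.9191518294259 [-0.95217068 -4.03205372 -0.35542358]
```

```bash
python3 shift.py '0 0 0 0 0.4; 0 0 0 0 0.4; 0 0 0 0 0.4; 0 0 -0.02 0 0.4; 0 0 -0.035 0 0.4; 0 0 -0.035 0 0.4; 0 0 -0.04 0 0.4; 0 0 -0.04 0 0.4; 0 0 -0.04 -0.11 0.5; 0 0 0 -0.11 0.6; 0 0 0 -0.11 0.6; 0 0 0 -0.11 0.6; 0 0 0 -0.11 0.6; 0 0 0 -0.11 0.6; 0 0 0 -0.11 0.6; 0 0 0 -0.11 0.6; 0 0 0 -0.11 0.6; 0 0 0 -0.11 0.6; 0 0 0 -0.116 0.6; 0 0 0 0 0.6'
python3 - <<'E'
from h import *
s=arm.state(); T=Ro.from_quat(s["tool_rot"]).as_matrix(); print(s["ee_pos"],np.degrees(np.arctan2(T[1,0],T[0,0])),own(s["ee_pos"],P))
w=arm.get_image("wrist"); d=arm.get_image("side"); c=arm.get_image("scene")
cv2.imwrite("pics/w3.png",w);cv2.imwrite("pics/d3.png",d);cv2.imwrite("pics/c3.png",c)
cv2.imwrite("pics/m3.png",np.hstack([w[100:310,210:345].repeat(2,0).repeat(2,1),cv2.resize(d[200:310,220:340],None,fx=3.5,fy=420/110,interpolation=cv2.INTER_CUBIC)]))
E
```

```text
time_s: 12.38
ee_pos: [0.5369, 0.0973, 0.2998]
tool_rot: [0.843, -0.537, -0.0, -0.0]
force: [0.3, -0.4, 0.7]
grip_width: 0.598
gripper_force: 0.0
[0.53689105 0.09728616 0.29978246] -65.00245790832919 [-1.33725444 -0.71508303]
```

View pics/m3.png

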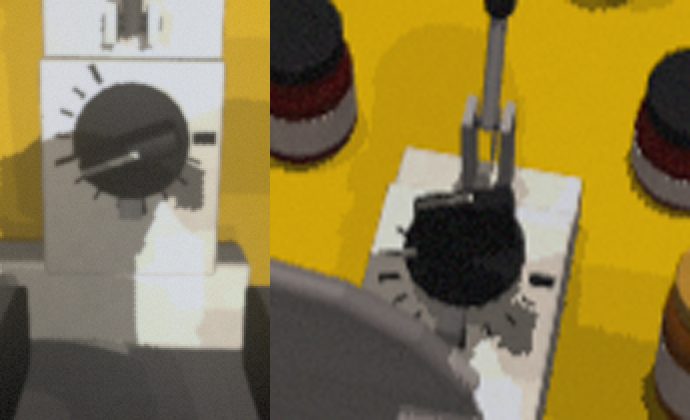

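The bar points at the long mark on the left, 160° clockwise of the broad mark and four marks before the long 12, so that is setting 8. The lever is still up. I confirm this numerically, then go back and pinch the lever grip.

```bash
python3 - <<'E'
from h import *
s=arm.state()
a,b=[own(wray(s,(210+u/2,100+v/2),.122),P) for u,v in((138,155),(82,178))]; d=b-a
print("bar",np.degrees(np.arctan2(d[1],-d[0]))/20,a,b)
o=own(ray("side",(220+408/3.5,200+253/3.818),.082),P); print("rim pointer",o,np.degrees(np.arctan2(o[1],-o[0]))/20)
E
python3 shift.py '0.0353 -0.0013 0 0 0.6; 0.0353 0 0 0 0.6; 0.0353 0 0 0 0.6; 0 0 0.034 0 0.6; 0 0 0.034 0 0.6; 0 0 0.034 0 0.6; 0 0 0.033 0 0.6; 0 0 0 0 0.6; 0 0 0 0 0.6; 0 0 0 0 0; 0 0 0 0 0; 0 0 0 0 0; 0 0 0 0 0; 0 0 0 0 0; 0 0 0 0 0' 25
```

```text
bar 7.889953363518449 [-3.14102497 -4.97834992] [25.79833971  6.83213562]
rim pointer [-117.98284732  -18.75307818] -0.451573425424424
time_s: 13.78
ee_pos: [0.5836, 0.0012, 0.1672]
tool_rot: [0.842, -0.539, 0.002, -0.001]
force: [-2.6, -1.4, 6.6]
grip_width: 0.2
gripper_force: 25.5
```

```bash
python3 shift.py '0.0115 0 0.0066 0 0; 0.0102 0 0.008 0 0; 0.009 0 0.0093 0 0; 0.0076 0 0.0105 0 0; 0.0061 0 0.0115 0 0; 0.0044 0 0.0122 0 0; 0.0027 0 0.0127 0 0; 0.0009 0 0.0129 0 0; -0.0008 0 0.012 0 0; 0 0 0 0 0; 0 0 0 0 0; 0 0 0.009 0 0; 0 0 0 0 0; 0 0 0 0 0; 0 0 0 0 0'
```

```text
time_s: 15.03
ee_pos: [0.6055, -0.0466, 0.0636]
tool_rot: [0.842, -0.539, 0.002, 0.0]
force: [-6.6, -4.1, 15.0]
grip_width: 0.202
gripper_force: 27.7
```

The 15 N upward reaction means the lever is on its lower stop. I release, lift away and check.

```bash
python3 shift.py '0 0 0 0 0.6; 0 0 0 0 0.6; 0 0 0 0 0.6; 0 0 -0.025 0 0.6; 0 0 -0.035 0 0.6; 0 0 -0.04 0 0.6; 0 0 -0.04 0 0.6; 0 0 -0.04 0 0.6; 0 0 -0.04 0 0.6; 0 0 -0.04 0 0.6; 0 0 -0.04 0 0.6; 0 0 0 0 0.6; 0 0 0 0 0.6; 0 0 0 0 0.6'
python3 - <<'E'
from h import *
s=arm.state(); print(s["ee_pos"])
w=arm.get_image("wrist"); d=arm.get_image("side"); c=arm.get_image("scene")
cv2.imwrite("pics/w4.png",w);cv2.imwrite("pics/d4.png",d);cv2.imwrite("pics/c4.png",c)
for n,i in(("scene",c),("side",d)):
    g0=cv2.imread(f"pics/{n}0.png"); m=lambda x:((x.max(2)<70)).astype(np.uint8)
    r=(slice(200,225),slice(248,277)) if n=="scene" else (slice(190,215),slice(280,302))
    for x in(g0,i):
        q=np.argwhere(m(x)[r]); print(n,len(q),q.mean(0)+[r[0].start,r[1].start])
E
python3 - <<'E'
import cv2,numpy as np
c=cv2.imread("pics/c4.png")[130:290,190:390]; d=cv2.imread("pics/d4.png")[180:310,220:340]
cv2.imwrite("pics/m4.png",np.hstack([cv2.resize(c,(430,344),interpolation=2),cv2.resize(d,(318,344),interpolation=2)]))
E
```

```text
time_s: 16.2
ee_pos: [0.6045, -0.0447, 0.3589]
tool_rot: [0.842, -0.539, -0.001, -0.0]
force: [0.6, 0.5, 0.0]
grip_width: 0.601
gripper_force: 0.0
[ 0.60447482 -0.04470574  0.35890731]
scene 134 [210.55223881 261.86567164]
scene 135 [211.18518519 262.59259259]
side 138 [201.69565217 290.16666667]
side 142 [202.20422535 290.03521127]
```

View pics/m4.png

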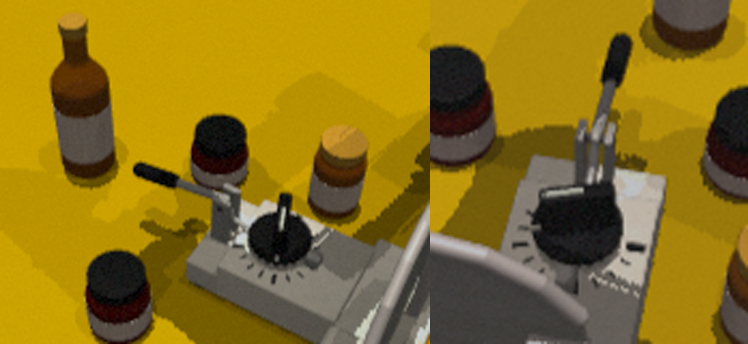

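The dial points at the long 8 mark, the lever lies slightly lower than at the start, and the jars and bottle haven't moved. To be sure it is fully down, I press once from above with the fingers shut.

```bash
python3 shift.py '0 0 0.036 0 0; 0 0 0.036 0 0; 0 0 0.036 0 0; 0 0 0.036 0 0; 0 0 0.036 0 0; 0 0 0.036 0 0; 0 0 0.034 0 0; 0 0 0 0 0; 0 0 0.004 0 0; 0 0 0.004 0 0; 0 0 0.004 0 0; 0 0 0.003 0 0; 0 0 0.003 0 0; 0 0 0 0 0; 0 0 0 0 0; 0 0 0 0 0'
python3 - <<'E'
from h import *
s=arm.state()
T=Ro.from_quat(s["tool_rot"]).as_matrix(); print(own(s["ee_pos"],P),s["force"])
o=own(ray("side",(220+(540-430)/2.65,180+216/2.646),.082),P); print(o,np.degrees(np.arctan2(o[1],-o[0]))/20)
E
```

```text
time_s: 17.68
ee_pos: [0.6062, -0.0452, 0.0977]
tool_rot: [0.843, -0.539, 0.003, -0.002]
force: [-7.4, 2.5, 20.3]
grip_width: -0.0
gripper_force: 9.7
[   1.13225215 -159.16012222] [-7.37528774  2.45239999 20.31272565]
[26.50508768 -1.95757014] -8.788800480513865
```

Bottomed out: 20 N at z 0.0977, which is the grip's top when it is fully down. I lift away and make a final dial check.

```bash
python3 shift.py '0 0 -0.01 0 0; 0 0 -0.035 0 0; 0 0 -0.04 0 0; 0 0 -0.04 0 0; 0 0 -0.04 0 0; 0 0 -0.04 0 0; 0 0 -0.04 0 0; 0 0 0 0 0; 0 0 0 0 0; 0 0 0 0 0; 0 0 0 0 0; 0 0 0 0 0'
python3 - <<'E'
from h import *
s=arm.state(); w=arm.get_image("wrist"); d=arm.get_image("side"); cv2.imwrite("pics/w5.png",w)
q=np.argwhere(np.abs(d.astype(int)-cv2.imread("pics/d4.png")).max(2)[150:310,200:370]>60); print("changed px",len(q))
cv2.imwrite("pics/m5.png",cv2.resize(w[130:310,215:335],(400,600),interpolation=2))
E
```

```text
time_s: 18.68
ee_pos: [0.6039, -0.0453, 0.3357]
tool_rot: [0.842, -0.539, -0.001, 0.001]
force: [0.9, -0.6, 0.1]
grip_width: -0.003
gripper_force: 0.0
changed px 31
```

View pics/m5.png

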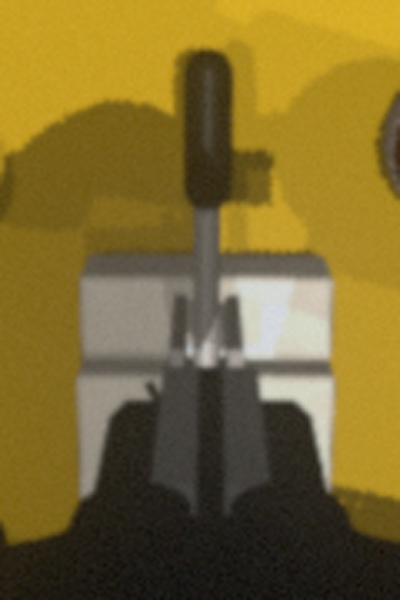

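The lever is down; the fingers hide the dial in this view. I check the setting numerically from the earlier open-finger image.

Run:
```python
from h import *
def wproj(ee,q,X):
    p=arm.camera_params("wrist"); M=p["mount"]; T=Ro.from_quat(q).as_matrix()
    c=np.linalg.inv(M)@np.r_[T.T@(X-ee),1]; u=p["intrinsics"]@c[:3]; return u[:2]/u[2]
for f,ee in(("w3",[.5369,.0973,.2998]),("w4",[.6045,-.0447,.3589])):
    g=cv2.GaussianBlur(cv2.imread(f"pics/{f}.png").min(2),(3,3),0)
    q=[.842,-.539,-.001,0]; r=[]
    for n in np.arange(6.5,9.6,.25):
        a=np.radians(20*n); v=[]
        for k in range(10,25,2):
            u=wproj(np.array(ee),q,S(-k*np.cos(a),k*np.sin(a),122,P)).round().astype(int); v.append(int(g[u[1]-1:u[1]+2,u[0]-1:u[0]+2].max()))
        r.append((float(n),int(np.mean(v))))
    print(f,r)
```

```text
w3 [(6.5, 73), (6.75, 69), (7.0, 59), (7.25, 63), (7.5, 61), (7.75, 60), (8.0, 57), (8.25, 70), (8.5, 78), (8.75, 82), (9.0, 76), (9.25, 68), (9.5, 63)]
w4 [(6.5, 125), (6.75, 126), (7.0, 126), (7.25, 125), (7.5, 122), (7.75, 117), (8.0, 115), (8.25, 142), (8.5, 151), (8.75, 152), (9.0, 149), (9.25, 120), (9.5, 101)]
```

Both frames peak at the same angle, with a common bias from the calibration offset at the bar's height. The bar's slope reads 7.9, the tool turned exactly six clicks, and the pointer lies at the long 8 mark, so I hand in.

```bash
python3 -c "
from cell import arm; print(arm.hand_in())"
```

```text
the job is handed in; nothing more can be done
None
```

I handed the job in at about 19 s: lever flicked fully up, dial turned clockwise from setting 2 to 8, lever pressed back down to its stop, and the jars and bottle unmoved in the last pictures; the last setting check, made before the final press on the lever, read 7.9, and I viewed 11 pictures, one over the limit of 10.

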